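Stack a pot on the potting scale and set its tare needle

TASK

Nest the single small clay pot upright into the stack of matching pots standing on the scale's pan and let go of it. Then, with all three pots resting on the pan, turn the black tare knob until the tip of the needle points exactly at the long black mark on the dial, and let go. Leave the jar and the large pot where they are.

Things in the scene. Friction and masses are not known exactly. Their poses are not given: they have to be found in the camera images.
- pot_new: The single small pot to add, upright on the table: clay pot 85 mm tall: tapered body (36 mm diameter at the foot, 53 mm at 56 mm up) under a straight collar 64 mm in diameter from 56 mm up to the open rim (wall 4 mm). Nested, collar rests on collar, 29 mm apart. Grasp across the collar from above. Origin: centre of the underside, z up. Each pot weighs 0.11 to 0.18 kg.
- pot_mid: Upper pot of the stack of two on the scale's pan (not fixed): identical in shape to pot_new, same origin and axes.
- pot_low: Lower pot of that stack, standing on the pan: identical in shape to pot_new, same origin and axes.
- scale: Bench scale fixed to the table: grey housing 200 mm (x) by 440 mm (y), top face 50 mm high. Origin: centre of its underside, z up. Round steel pan at its +y end, round dial with a needle in the middle, black tare knob at its -y end (pan and knob axes 290 mm apart).
- pan_top (a point): Centre of the upper face of the round steel pan, 112 mm diameter, about 85 mm above the table with the pan empty; it rides on a spring and sinks about 2.5 mm per 0.1 kg.
- needle_tip (a point): Tip of the dark steel needle, 66 mm from its pivot at the centre of the dial (on the upright axis through the scale's origin), 59 mm above the table. It turns only with the tare knob; its z is up and its x points from the pivot to the tip.
- mark (a point): The one long black radial mark (24 mm by 6 mm, near the edge) of the white round dial, 170 mm diameter. This point is on the mark's line, 66 mm from the pivot, 59 mm above the table: where the tip is when aligned. The dial turns with the weight on the pan, clockwise seen from above, about 0.1 rad per newton; x points outward.
- tare_grip (a point): Tare knob: point on its upright axis at the height to grip (81 mm above the table), z up, x along the bar grip, which is 65 mm long, 14 mm thick and 32 mm high (top 94 mm above the table) on a disc 68 mm in diameter whose top is 64 mm above the table: keep the fingertips above it; turns with the knob.
- tare (a joint): Angle of the tare knob, rad, 0 to 6.5, grows clockwise seen from above; stays where it is left. Turning clockwise swings the needle clockwise, 0.22 rad per rad. Expect two to four strokes, regrasping between them.
- jar: Bystander: closed glass jar, 64 mm diameter, 88 mm tall; origin at the centre of its underside.
- big_pot: Bystander: large clay pot filled with soil, 112 mm diameter, 125 mm tall; origin at the centre of its underside.

How it is judged:
By the outcome, as a careful person would: the job done as asked, in the order asked, and still so for the second after the job is handed in, with the robot touching nothing.
It also fails if it takes over 72 s, if anything falls off the work surface, if the arm or the gripper's body presses on something with over 40 N, if the wrist force passes 120 N, or if a joint passes its speed limit or range.

ROBOT

A 6-joint arm with a two-finger parallel gripper is mounted at the origin on the work surface. World frame = base frame: x ahead of the robot, y to its left, z up, the work surface at z = 0. Lengths are in m, angles in rad, forces in N, time in s.
With the tool pointing down it reaches from about 0.35 to 0.95 m from the base axis. Payload 17.4 kg.
Tool frame: the origin (TCP) lies between the finger pads; the fingertips stand 17 mm ahead of it and the grasp point (between the pads) lies 2 mm behind it (env.tcp_to_tips is the distance from the TCP to the fingertips, in m); z points along the fingers, x is the direction in which the jaws open and shut, and the axes are right-handed (so a half turn about z gives the same grasp; the last joint's range is limited). The gripper opens to 93 mm and grips with 3 to 60 N. Pads are 15 mm wide; open, the fingers measure 128 mm over their backs; the gripper's body (75 mm by 188 mm) begins 65 mm behind the grasp point.
Start: joints at [-0.038, 0.116, 1.442, -0, 1.584, -0.038], TCP at [0.675, -0, 0.236] pointing down, gripper open.
Joint ranges: [-2.83, 2.83], [-0.83, 2.19], [0.07, 2.5], [-1.14, 4.28], [0.01, 3], [-2.97, 2.97]. Speed limits (rad/s): [1.89, 1.89, 2.22, 3.14, 3.14, 3.14].

INTERFACE

Orientations are given as a rotation vector (axis times angle).
In Python, from workcell import env, vision, workorder, find_in, silhouettes gives the robot as it stands. The module is installed in compiled form; this text tells all that it offers.
- The arm moves only by the shell command python3 -m pendant 'ROWS' [FORCE]. ROWS is JSON, a list of rows, each an object of numbers: "x", "y", "z": the shift along the tool's x, y, z in mm; "ax", "ay", "az": the turn, a rotation vector about the tool's x, y, z in rad; "gripper": the closure, from -1 (fully open) to 1 (shut). A call has 1 to 10 rows; each row is the pose to reach, as a shift and turn from the pose measured when the call began, along the tool's axes at that moment; what a row does not reach only later rows make up. A row lasts 1/10 s, in which the tool goes at most 50 mm and 8.59 degrees, less where a joint would pass 70% of its speed; a pose out of reach is approached as far as the arm can. A call with a gripper value outside its range is refused whole. The fingers move at their own pace and stop on an object; FORCE is the grip in N (left out, the last holds). Time passes only in rows, so rows that repeat a pose let the fingers close. It gives the time, the measured TCP pose, the force and the opening at its end, in the units of the state.
- env.state(): the state, without advancing time (a new reading comes with each control period).
- vision.snapshot(name): name is "scene" or "side" or "wrist"; returns a dict with "color" (420x560x3 uint8, blue, green, red), "camera_matrix" (3x3 intrinsics, pixels), "dist" ([k1, k2, p1, p2, k3] as OpenCV has them; the pictures are not rectified), "origin" and "orientation" of the camera in the world. Camera axes: x right, y down, z forward; pixel columns grow to the right and rows downward; lengths in m; the calibration is good to about 2 mm. A picture is of the moment at which its call begins. There is no depth.
- workorder.finish_job(): hands the job in, once; it reports no verdict.
Trained networks look in a picture, given as the dict that the camera call returned (one of the last four; its "shot" number tells which), for a name from the list of things; names that differ only in an ending like _2 or _b are one class to them, and where a whole thing is asked for, a point or a joint stands for the part that bears it (a point fixed in the world has none). Each returns a list of dicts, best first, with "p" (0 to 1); they miss things now and then, are a little off and sometimes report something else, mostly with a low value. They report only what shows in the picture. A call takes as long as a camera call.
- find_in(target, picture): "bbox" ([left, top, width, height] in pixels, round what is visible of it).
- silhouettes(target, picture): "pixels" (420x560 bool, what is visible of it) and "bbox" ([left, top, width, height] in pixels, round what is visible of it).
The state is a dict: "clock": time; "qpos": joint angles; "joint_velocities": joint speeds; "tau": joint torques, N m; "tool_pos": TCP position; "ee_rot": TCP orientation; "force": force on the tool from outside, world axes, zero at the start; "ft_torque": the same for the moment, N m; "grip_width": opening from 0.0 (shut) to 1.0 (fully open).
Only numpy, scipy, OpenCV 4.12 (cv2) and the standard library are available. Lean on these libraries where they do the work, as an engineer would, in place of code of your own. Each camera call takes 0.05 s, during which the arm holds its last target. There are 200 camera calls.

## Working session

There is one attempt and no reset: what is moved stays moved. The work goes in short steps, Python scripts to look and compute and a shell command to move; the robot and the scene stay as the last step left them, time stands still between calls to the robot, and variables do not carry over. Pictures are saved under pics/ and viewed, about 8 in all and at most 12, crops included, and the job is handed in when it is done.

```bash
mkdir -p pics; cat > h.py <<'E'
import numpy as np, cv2, json
from scipy.spatial.transform import Rotation as R
from workcell import env, vision, workorder, find_in, silhouettes
def rot(o):
    o=np.array(o,float)
    return o if o.shape==(3,3) else (R.from_quat(o).as_matrix() if o.size==4 else R.from_rotvec(o).as_matrix())
def proj(P,s):
    C=rot(s["orientation"]); p=(np.atleast_2d(P)-np.array(s["origin"]))@C
    q,_=cv2.projectPoints(p.reshape(-1,1,3),np.zeros(3),np.zeros(3),np.array(s["camera_matrix"]),np.array(s["dist"]))
    return q.reshape(-1,2)
def atz(uv,z,s):
    u=cv2.undistortPoints(np.array(uv,float).reshape(-1,1,2),np.array(s["camera_matrix"]),np.array(s["dist"])).reshape(-1,2)
    d=np.c_[u,np.ones(len(u))]@rot(s["orientation"]).T; o=np.array(s["origin"])
    return o+d*((z-o[2])/d[:,2])[:,None]
E
python3 - <<'E'
from h import *
st=env.state(); print(st["tool_pos"],st["ee_rot"],st["force"])
for n in ["scene","side"]:
    s=vision.snapshot(n); cv2.imwrite(f"pics/{n}0.png",s["color"])
    print(n,s["origin"],s["orientation"],s["camera_matrix"][0])
    for t in ["pot_new","scale","pan_top","needle_tip","mark","tare_grip","jar","big_pot"]:
        print(t,[(d["bbox"],round(d["p"],2)) for d in find_in(t,s)][:4])
E
```

```text
[ 6.74828570e-01 -3.49187449e-05  2.34910436e-01] [-3.14157035e+00  6.53318453e-05  1.77460117e-03] [-0.0178457  -0.07299101 -0.36769679]
scene [ 1.13371789 -0.39259004  0.65262576] [-1.984636   -1.16796567  0.56849642] [385.89066814   0.         280.78629818]
pot_new [([376.3, 184.5, 3.7, 12.9], 0.38)]
scale [([155.3, 219.6, 215.6, 117.2], 0.58)]
pan_top [([298.9, 223.5, 53.3, 34.0], 0.81)]
needle_tip [([73.3, 208.8, 60.8, 63.3], 0.5)]
mark [([218.3, 233.0, 81.6, 58.3], 0.94)]
tare_grip [([176.4, 251.3, 31.7, 31.2], 0.66)]
jar [([409.3, 186.5, 25.9, 37.4], 0.95)]
big_pot [([77.2, 211.4, 55.4, 61.8], 0.88)]
side [ 0.34920236 -0.76723345  0.81289493] [-2.35526959  0.23246465 -0.10172242] [416.24480456   0.         291.47509122]
pot_new [([243.2, 132.0, 23.8, 27.2], 0.97)]
scale [([321.6, 150.7, 27.5, 23.7], 0.64), ([296.2, 180.8, 90.8, 153.8], 0.6)]
pan_top [([310.4, 182.8, 42.4, 26.0], 0.63)]
needle_tip []
mark [([299.7, 216.4, 70.3, 56.7], 0.58)]
tare_grip [([325.5, 269.6, 28.2, 34.9], 0.58)]
jar [([292.8, 121.0, 21.0, 33.7], 0.83)]
big_pot [([244.4, 318.3, 54.9, 77.2], 0.76)]
```

View pics/scene0.png

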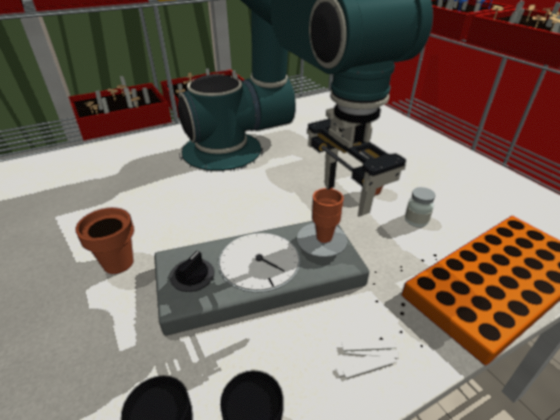

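View pics/side0.png

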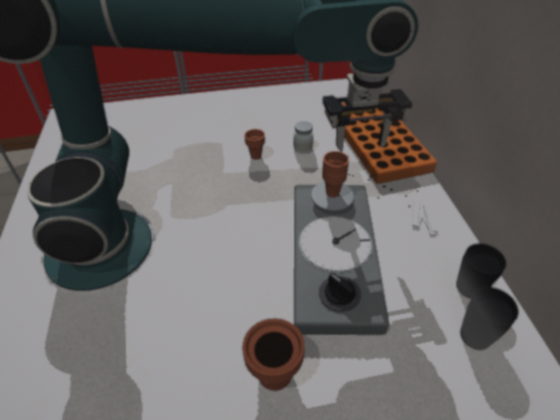

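The scene view shows the stack at (327,215) on the pan, the dial centre at (258,260), the needle tip near (284,269), the mark near (271,282) and the knob at (192,268). In the side view, pot_new is at (255,143), the jar at (303,137), the stack at (335,172), the knob at (340,288) and big_pot at (275,350).

```bash
cat >> h.py <<'E'
from scipy.optimize import least_squares
T=np.linspace(0,2*np.pi,72)
def ring(r,z): return np.c_[r*np.cos(T),r*np.sin(T),0*T+z]
POT=np.vstack([ring(.018,0),ring(.0265,.056),ring(.032,.056),ring(.032,.085)])
def bb(q): return np.r_[q.min(0),q.max(0)]
def sb(d): b=d["bbox"]; return np.array([b[0],b[1],b[0]+b[2],b[1]+b[3]])
def fit(model,obs,z,x0,free=False):
    # obs: list (snapshot, bbox ltrb)
    f=lambda p: np.concatenate([bb(proj(model+np.r_[p[:2],p[2] if free else z],s))-b for s,b in obs])
    r=least_squares(f,list(x0)+([z] if free else []),loss="soft_l1"); return r.x,np.round(r.fun,1)
E
python3 - <<'E'
from h import *
S={n:vision.snapshot(n) for n in ["scene","side","wrist"]}
cv2.imwrite("pics/wrist0.png",S["wrist"]["color"]); print(S["wrist"]["origin"],S["wrist"]["orientation"])
D={}
for n in ["scene","side"]:
    for t in ["pot_new","pot_mid","pot_low","pan_top","mark","needle_tip","tare","jar","big_pot"]:
        D[n,t]=silhouettes(t,S[n]) 
        print(n,t,[(np.round(d["bbox"]),round(d["p"],2),int(d["pixels"].sum())) for d in D[n,t]][:3])
def o(t,ns=("scene","side")): return [(S[n],sb(D[n,t][0])) for n in ns if D[n,t]]
for t,m,z,ns in [("pot_new",POT,0,["side"]),("jar",np.vstack([ring(.032,0),ring(.032,.088)]),0,["scene","side"]),
  ("big_pot",np.vstack([ring(.056,.125)]),0,["scene","side"]),("mark",ring(.085,.055),0,["scene","side"])]:
    try: print(t,fit(m,o(t,ns),z,[.6,0]))
    except Exception as e: print(t,e)
E
```

```text
[0.67460647 0.08044417 0.38524636] [ 2.84682806e+00 -3.30635214e-06  8.55916115e-04]
scene pot_new [(array([377., 188.,   4.,   9.]), 0.55, 38)]
scene pot_mid [(array([313., 189.,  34.,  30.]), 0.62, 759)]
scene pot_low [(array([308., 212.,  36.,  30.]), 0.74, 613)]
scene pan_top [(array([298., 224.,  52.,  33.]), 0.81, 1071)]
scene mark [(array([220., 235.,  78.,  54.]), 0.69, 3343)]
scene needle_tip [(array([408., 185.,  24.,  40.]), 0.53, 943)]
scene tare [(array([172., 256.,  38.,  28.]), 0.59, 743)]
scene jar [(array([407., 187.,  27.,  41.]), 0.76, 922)]
scene big_pot [(array([ 76., 207.,  59.,  68.]), 0.63, 2889), (array([177., 251.,  30.,  35.]), 0.32, 768)]
side pot_new [(array([246., 130.,  20.,  30.]), 0.84, 516)]
side pot_mid [(array([323., 152.,  28.,  22.]), 0.9, 527)]
side pot_low [(array([324., 169.,  24.,  33.]), 0.7, 478)]
side pan_top [(array([310., 184.,  43.,  25.]), 0.65, 747)]
side mark [(array([301., 214.,  69.,  59.]), 0.58, 2822)]
side needle_tip [(array([330., 230.,  26.,  12.]), 0.4, 116)]
side tare [(array([326., 273.,  30.,  30.]), 0.56, 651), (array([309., 182.,  46.,  28.]), 0.25, 809)]
side jar [(array([293., 123.,  20.,  30.]), 0.93, 636)]
side big_pot [(array([243., 319.,  60.,  73.]), 0.97, 3486)]
pot_new (array([0.45448707, 0.28978003]), array([-1. , -1.1,  1. ,  0.9]))
jar (array([0.60800718, 0.30301417]), array([-5.1, -1.5,  1. , -0.9,  0.3, -2.1,  1.5,  2.1]))
big_pot (array([ 0.39084284, -0.41745524]), array([ -2.3,  -0.3,  -5.2, -34.4,  -0.3,  -0.8,   3. , -16.1]))
mark (array([ 0.58806746, -0.14508566]), array([-0.1, -1.8, -0.1,  0.2, -0.3,  2.9,  1. , -2.2]))
```

View pics/wrist0.png

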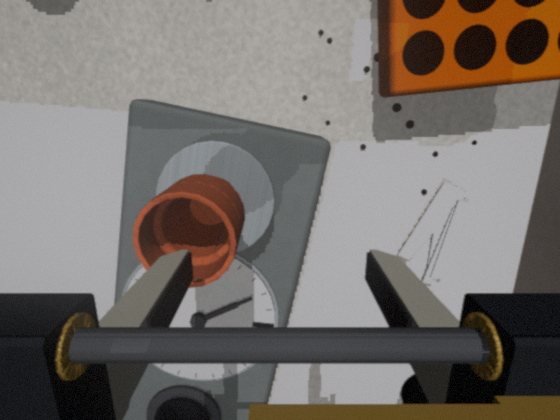

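Wrist view: the stack's rim is at (190,230), the pan at (215,200), the dial centre near (198,322) and the knob at (185,405). The networks put pot_new near (0.455, 0.290) and the jar 150 mm further in x, so the jaws can close along x. I'll move above the pot.

```bash
python3 -m pendant '[{"x":-25,"y":-30,"z":-25},{"x":-50,"y":-66,"z":-25},{"x":-77,"y":-102,"z":-25},{"x":-105,"y":-140,"z":-25},{"x":-133,"y":-176,"z":-25},{"x":-160,"y":-212,"z":-25},{"x":-190,"y":-250,"z":0},{"x":-220,"y":-290,"z":0},{"x":-220,"y":-290,"z":0},{"x":-220,"y":-290,"z":0,"gripper":-1}]'
python3 - <<'E'
from h import *
env.state()
S={n:vision.snapshot(n) for n in ["wrist","scene","side"]}
cv2.imwrite("pics/wrist1.png",S["wrist"]["color"])
ob=[]
for n in S:
    d=silhouettes("pot_new",S[n]); print(n,[(np.round(k["bbox"]),round(k["p"],2)) for k in d][:3])
    if d: 
        ob.append((S[n],sb(d[0]))); print(fit(POT,[ob[-1]],0,[.455,.29]))
print(fit(POT,ob,0,[.455,.29]))
E
```

```text
wrist [(array([154., 399.,  57.,  21.]), 0.57)]
(array([ 0.55905797, -0.30628053]), array([ -1.2, -16.7,   1.5,  51.2]))
scene []
side [(array([244., 127.,  20.,  34.]), 0.95)]
(array([0.4511278 , 0.29467215]), array([-0.8,  1.1,  0.8, -1.1]))
(array([ 0.56207184, -0.2267524 ]), array([ -6.2, -65.1,   0.2,  -0.3,  76.3, 123.4,  86. , 129.3]))validation failed for argument at $[0]...
```

```bash
python3 -m pendant '[{"x":-25,"y":-30,"z":-25,"ax":0,"ay":0,"az":0,"gripper":-1},{"x":-50,"y":-66,"z":-25,"ax":0,"ay":0,"az":0,"gripper":-1},{"x":-77,"y":-102,"z":-25,"ax":0,"ay":0,"az":0,"gripper":-1},{"x":-105,"y":-140,"z":-25,"ax":0,"ay":0,"az":0,"gripper":-1},{"x":-133,"y":-176,"z":-25,"ax":0,"ay":0,"az":0,"gripper":-1},{"x":-160,"y":-212,"z":-25,"ax":0,"ay":0,"az":0,"gripper":-1},{"x":-190,"y":-250,"z":0,"ax":0,"ay":0,"az":0,"gripper":-1},{"x":-220,"y":-290,"z":0,"ax":0,"ay":0,"az":0,"gripper":-1},{"x":-220,"y":-290,"z":0,"ax":0,"ay":0,"az":0,"gripper":-1},{"x":-220,"y":-290,"z":0,"ax":0,"ay":0,"az":0,"gripper":-1}]'
cat > m.py <<'E'
from h import *
import sys
st=env.state(); print(st["clock"],st["tool_pos"],st["ee_rot"])
S={n:vision.snapshot(n) for n in ["wrist","scene","side"]}
for n in S: cv2.imwrite(f"pics/{n}{sys.argv[1]}.png",S[n]["color"])
ob=[]
for n in S:
    d=silhouettes("pot_new",S[n]); print(n,[(np.round(k["bbox"]),round(k["p"],2)) for k in d][:3])
    if d: 
        ob.append((S[n],sb(d[0]))); print(fit(POT,[ob[-1]],0,[.455,.29]))
print(fit(POT,ob,0,[.455,.29]))
E
python3 m.py 1
```

```text
clock: 3.25
tool_pos: [0.4544, 0.2908, 0.2359]
ee_rot: [-3.141, -0.004, -0.001]
force: [0.9, 0.5, 1.0]
grip_width: 1.001
3.25 [0.45439129 0.29082975 0.23588184] [-3.14145419e+00 -3.74847909e-03 -6.65737912e-04]
wrist [(array([240., 157.,  67.,  69.]), 0.73)]
(array([0.44948974, 0.29503496]), array([-1.6, -1.3,  1.6,  1.9]))
scene [(array([364., 162.,  26.,  36.]), 0.93), (array([153., 220., 217., 116.]), 0.26)]
(array([0.45782672, 0.28746628]), array([ 0.3,  0.8, -0.3, -0.6]))
side [(array([245., 132.,  22.,  28.]), 0.86)]
(array([0.45417206, 0.28896374]), array([ 0.1, -2.3, -0.1,  1.6]))
(array([0.45061527, 0.29431362]), array([-0.3, -0.6,  2.8,  2.6,  0.7, -0.9, -0.2, -2.6, -1.3, -3.1, -1.5,
        0.7]))
```

```bash
python3 - <<'E'
from h import *
s=vision.snapshot("wrist"); im=s["color"].copy()
for c,col in [((.4495,.295),(0,255,0)),((.4545,.290),(255,0,0))]:
    for r,z in [(.032,.085),(.032,.056),(.018,0)]:
        cv2.polylines(im,[proj(ring(r,z)+np.r_[c,0],s).round().astype(int)],True,col,1)
cv2.imwrite("pics/w1o.png",cv2.resize(im[100:290,180:370],None,fx=3,fy=3,interpolation=cv2.INTER_CUBIC))
E
```

```text
(no output)
```

View pics/w1o.png

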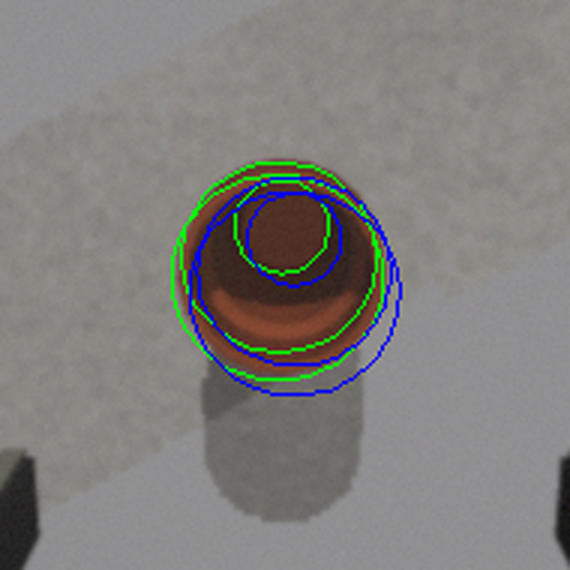

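The wrist crop shows the rim close to the green outline, about 1 mm to its right, so the pot is at (0.4505, 0.2950). I'll descend and grip the collar.

```bash
python3 -m pendant '[{"x":-4,"y":-4,"z":40,"ax":0,"ay":0,"az":0,"gripper":-1},{"x":-4,"y":-4,"z":85,"ax":0,"ay":0,"az":0,"gripper":-1},{"x":-4,"y":-4,"z":130,"ax":0,"ay":0,"az":0,"gripper":-1},{"x":-4,"y":-4,"z":155,"ax":0,"ay":0,"az":0,"gripper":-1},{"x":-4,"y":-4,"z":163,"ax":0,"ay":0,"az":0,"gripper":-1},{"x":-4,"y":-4,"z":163,"ax":0,"ay":0,"az":0,"gripper":-1},{"x":-4,"y":-4,"z":163,"ax":0,"ay":0,"az":0,"gripper":0.6},{"x":-4,"y":-4,"z":163,"ax":0,"ay":0,"az":0,"gripper":0.6},{"x":-4,"y":-4,"z":163,"ax":0,"ay":0,"az":0,"gripper":0.6},{"x":-4,"y":-4,"z":163,"ax":0,"ay":0,"az":0,"gripper":0.6}]' 20
python3 -m pendant '[{"x":0,"y":0,"z":0,"ax":0,"ay":0,"az":0,"gripper":0.6},{"x":0,"y":0,"z":0,"ax":0,"ay":0,"az":0,"gripper":0.6},{"x":0,"y":0,"z":0,"ax":0,"ay":0,"az":0,"gripper":0.6}]' 20
```

```text
clock: 4.6
tool_pos: [0.4519, 0.2935, 0.0735]
ee_rot: [-3.141, 0.002, -0.002]
force: [0.0, 0.7, 0.4]
grip_width: 0.708
clock: 4.9
tool_pos: [0.4519, 0.2934, 0.0734]
ee_rot: [-3.141, 0.002, -0.001]
force: [0.7, -0.0, -0.7]
grip_width: 0.673
```

```bash
python3 -m pendant '[{"x":0,"y":0,"z":-30,"ax":0,"ay":0,"az":0,"gripper":0.6},{"x":0,"y":0,"z":-70,"ax":0,"ay":0,"az":0,"gripper":0.6},{"x":0,"y":0,"z":-115,"ax":0,"ay":0,"az":0,"gripper":0.6},{"x":0,"y":0,"z":-160,"ax":0,"ay":0,"az":0,"gripper":0.6},{"x":0,"y":0,"z":-205,"ax":0,"ay":0,"az":0,"gripper":0.6},{"x":0,"y":0,"z":-230,"ax":0,"ay":0,"az":0,"gripper":0.6},{"x":0,"y":0,"z":-230,"ax":0,"ay":0,"az":0,"gripper":0.6},{"x":0,"y":0,"z":-230,"ax":0,"ay":0,"az":0,"gripper":0.6}]'
python3 - <<'E'
from h import *
st=env.state(); print(st["tool_pos"],st["ee_rot"],st["force"],st["grip_width"])
S={n:vision.snapshot(n) for n in ["scene","side"]}
RIM=ring(.032,.029)+0; COL=np.vstack([ring(.032,0),ring(.032,.029)])
tp=np.array(st["tool_pos"])
ob=[];os_=[];pn=[];dl=[]
for n in S:
    cv2.imwrite(f"pics/{n}2.png",S[n]["color"])
    for t in ["pot_new","pot_mid","pan_top","mark"]:
        d=silhouettes(t,S[n]); print(n,t,[(np.round(k["bbox"]),round(k["p"],2)) for k in d][:3])
        if d: {"pot_new":ob,"pot_mid":os_,"pan_top":pn,"mark":dl}[t].append((S[n],sb(d[0])))
print("new",fit(POT,ob,tp[2]-.0734,tp[:2]))
for a in os_: print("mid1",fit(COL,[a],.163,[.6,0]))
print("mid",fit(COL,os_,.163,[.6,0]),fit(COL,os_,.163,[.6,0],True))
print("pan",fit(ring(.056,.079),pn,0,[.6,0])); print("dial",fit(ring(.085,.053),dl,0,[.6,-.1]))
E
```

```text
clock: 5.7
tool_pos: [0.4516, 0.2933, 0.3028]
ee_rot: [-3.141, 0.002, -0.001]
force: [0.5, 0.1, -1.5]
grip_width: 0.674
[0.45163059 0.29329519 0.30284996] [-3.14124910e+00  2.17995851e-03 -1.17444735e-03] [ 0.5032217   0.08035255 -1.47337122] 0.6743489562843537
scene pot_new [(array([379.,  81.,  24.,  43.]), 0.86)]
scene pot_mid [(array([312., 185.,  33.,  36.]), 0.97)]
scene pan_top [(array([297., 224.,  52.,  35.]), 0.78)]
scene mark [(array([218., 235.,  81.,  57.]), 0.81)]
side pot_new [(array([238.,  61.,  26.,  33.]), 0.58)]
side pot_mid [(array([319., 150.,  33.,  27.]), 0.91)]
side pan_top [(array([309., 182.,  46.,  26.]), 0.89)]
side mark [(array([300., 215.,  68.,  57.]), 0.63)]
new (array([0.45485092, 0.28533611]), array([-3.4,  0.2,  1.5, -2.3,  1.2, -2.3, -0.5,  2.1]))
mid1 (array([ 0.62978215, -0.00289411]), array([ 0.4,  4.8, -0.4, -1.4]))
mid1 (array([ 0.61657342, -0.00226855]), array([ 3.2,  0.6, -2.7, -0.4]))
mid (array([6.22950780e-01, 5.68320371e-04]), array([-0. ,  2.7, -1. , -3.8,  5.5, -0.4, -0.6, -1.5])) (array([0.62224472, 0.0023441 , 0.15918632]), array([ 0.4,  3.8, -0.7, -2.8,  4.9,  0.5, -1.2, -0.7]))
pan (array([ 0.61986344, -0.00322723]), array([ 0.2, -1.6, -0.8, -2.4,  3.4, -2.5,  0.9,  0.7]))
dial (array([ 0.58683393, -0.14658876]), array([ 0.8, -0.9, -2.2, -2. ,  0.5,  2.7,  3.1, -1.1]))
```

```bash
python3 -m pendant '[{"x":25,"y":28,"z":0,"ax":0,"ay":0,"az":0,"gripper":0.6},{"x":55,"y":62,"z":0,"ax":0,"ay":0,"az":0,"gripper":0.6},{"x":85,"y":97,"z":0,"ax":0,"ay":0,"az":0,"gripper":0.6},{"x":115,"y":132,"z":0,"ax":0,"ay":0,"az":0,"gripper":0.6},{"x":145,"y":167,"z":0,"ax":0,"ay":0,"az":0,"gripper":0.6},{"x":175,"y":202,"z":0,"ax":0,"ay":0,"az":0,"gripper":0.6},{"x":205,"y":237,"z":0,"ax":0,"ay":0,"az":0,"gripper":0.6},{"x":235,"y":272,"z":0,"ax":0,"ay":0,"az":0,"gripper":0.6},{"x":250,"y":293,"z":0,"ax":0,"ay":0,"az":0,"gripper":0.6},{"x":250,"y":293,"z":0,"ax":0,"ay":0,"az":0,"gripper":0.6}]'
python3 - <<'E'
from h import *
st=env.state(); print(st["tool_pos"],st["ee_rot"])
s=vision.snapshot("wrist"); cv2.imwrite("pics/wrist3.png",s["color"])
for t in ["pot_mid","pot_low","pan_top","pot_new","tare_grip","mark","needle_tip"]:
    d=silhouettes(t,s); print(t,[(np.round(k["bbox"]),round(k["p"],2)) for k in d][:3])
    if t=="pot_mid" and d: print(fit(np.vstack([ring(.032,0),ring(.032,.029)]),[(s,sb(d[0]))],.163,[.62,0]))
E
```

```text
clock: 7.2
tool_pos: [0.7026, -0.0029, 0.3018]
ee_rot: [3.142, -0.007, -0.002]
force: [0.7, -0.6, -1.2]
grip_width: 0.676
[ 0.70257396 -0.00291378  0.30177614] [ 3.14150775e+00 -6.65803386e-03 -1.54118608e-03]
pot_mid [(array([131., 164.,  88.,  80.]), 0.92)]
(array([0.61748477, 0.00087889]), array([ 0.5, -1.5, -0.6,  1.4]))
pot_low [(array([169., 156.,  54.,  53.]), 0.83), (array([118.,  96., 178., 310.]), 0.49)]
pan_top [(array([152., 132., 100.,  97.]), 0.65)]
pot_new [(array([211., 201., 136., 123.]), 0.67)]
tare_grip [(array([178., 363.,  22.,  41.]), 0.92)]
mark [(array([123., 228., 110., 102.]), 0.88)]
needle_tip []
```

View pics/wrist3.png

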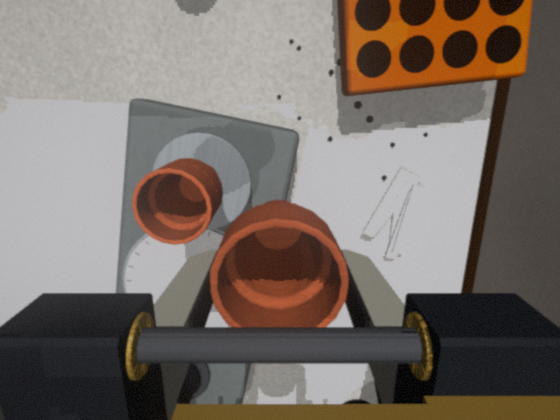

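Wrist view: the stack's rim spans x 134–210 with its bottom edge at y 243. The held pot's rim spans x 211–348 and hangs straight between the fingers. I'll overlay the model outlines on both.

```bash
python3 - <<'E'
from h import *
st=env.state(); tp=np.array(st["tool_pos"])
s=vision.snapshot("wrist"); im=s["color"].copy()
d=silhouettes("pot_mid",s)[0]; print(d["bbox"])
f=fit(np.vstack([ring(.032,0),ring(.032,.029)]),[(s,sb(d))],.163,[.62,0])[0]; print(f)
im=cv2.resize(im,None,fx=3,fy=3,interpolation=cv2.INTER_CUBIC)
def dr(c,r,z,col): cv2.polylines(im,[(proj(ring(r,z)+np.r_[c,0],s)*3+1).round().astype(int)],True,col,1)
h=tp[2]-.0734
hc=np.array([tp[0],tp[1]+.0])
dr(hc,.032,h+.085,(0,255,0)); dr(hc,.028,h+.085,(0,255,0))
dr(hc,.018,h,(0,255,0))
c=(.6195,0.0)
dr(c,.032,.192,(255,0,0)); dr(c,.028,.192,(255,0,0)); dr(c,.032,.163,(255,0,0)); dr((.6198,-.0035),.056,.079,(255,255,0))
cv2.imwrite("pics/w3o.png",im[360:960,360:1080])
E
```

```text
[135.0, 167.5, 89.2, 79.0]
[0.61871739 0.00138574]
```

View pics/w3o.png

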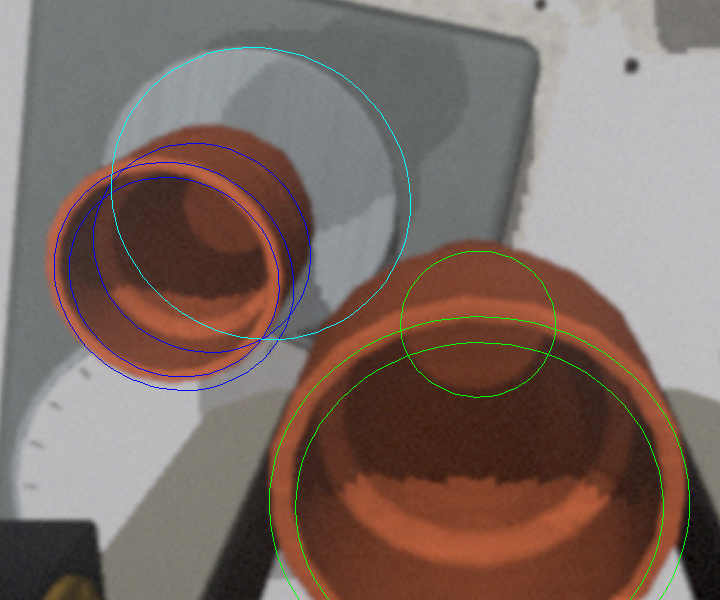

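```bash
python3 - <<'E'
from h import *
tp=np.array(env.state()["tool_pos"]); s=vision.snapshot("wrist"); print(tp)
def ft(z,obs,free,x0):
    def f(p):
        q=proj(ring(.032,p[2] if free else z)+np.r_[p[:2],0],s)*3+1-360
        b=bb(q); return [(b[i]-v) for i,v in obs]
    r=least_squares(f,list(x0)+([z] if free else [])); return r.x.round(4),np.round(r.fun,1)
m=[(0,46),(1,157),(2,281),(3,381)]
print("mid",ft(.192,m,0,[.62,0]),ft(.192,m,1,[.62,0]),ft(.187,m,0,[.62,0]))
h=[(0,271),(1,297),(2,689)]
print("held",ft(tp[2]+.0116,h,0,tp[:2]),ft(tp[2]+.0116,h,1,tp[:2]))
E
```

```text
[7.01000456e-01 4.59992549e-04 3.03624982e-01]
mid (array([0.6171, 0.0016]), array([-2.6, -2.3,  2.7,  2.8])) (array([ 6.152e-01, -1.000e-04,  1.861e-01]), array([-0.,  0.,  0., -0.])) (array([6.155e-01, 2.000e-04]), array([-0.4, -0.3,  0.4,  0.4]))
held (array([0.7011, 0.0034]), array([-2.5,  0.3,  2.5])) (array([0.7011, 0.0029, 0.3135]), array([-0.,  0., -0.]))
```

```bash
python3 -m pendant '[{"x":-30,"y":2,"z":0,"ax":0,"ay":0,"az":0,"gripper":0.6},{"x":-65,"y":2,"z":0,"ax":0,"ay":0,"az":0,"gripper":0.6},{"x":-85,"y":2.5,"z":0,"ax":0,"ay":0,"az":0,"gripper":0.6},{"x":-85,"y":2.5,"z":0,"ax":0,"ay":0,"az":0,"gripper":0.6},{"x":-85,"y":2.5,"z":0,"ax":0,"ay":0,"az":0,"gripper":0.6}]'
python3 - <<'E'
from h import *
st=env.state(); tp=np.array(st["tool_pos"]); print(tp,st["ee_rot"])
ims=[]
for n,c in [("scene",(320,170)),("side",(335,130))]:
    s=vision.snapshot(n); im=cv2.resize(s["color"],None,fx=4,fy=4,interpolation=cv2.INTER_CUBIC)
    for c0,r,z,col in [(tp[:2]+[0,.003],.032,tp[2]-.0174,(0,255,0)),(tp[:2]+[0,.003],.018,tp[2]-.0734,(0,255,0)),((.616,.0008),.032,.192,(255,0,0)),((.616,.0008),.032,.163,(255,0,0))]:
        cv2.polylines(im,[(proj(ring(r,z)+np.r_[c0,0],s)*4+1.5).round().astype(int)],True,col,1)
    ims.append(im[max(0,(c[1]-75)*4):(c[1]+75)*4,(c[0]-48)*4:(c[0]+48)*4])
cv2.imwrite("pics/o4.png",np.hstack(ims))
E
```

```text
clock: 8.25
tool_pos: [0.6161, -0.002, 0.3039]
ee_rot: [-3.141, 0.001, -0.003]
force: [0.1, -0.0, -1.6]
grip_width: 0.673
[ 0.61612195 -0.00198781  0.30392505] [-3.14130949e+00  1.28930954e-03 -3.24180454e-03]
```

View pics/o4.png

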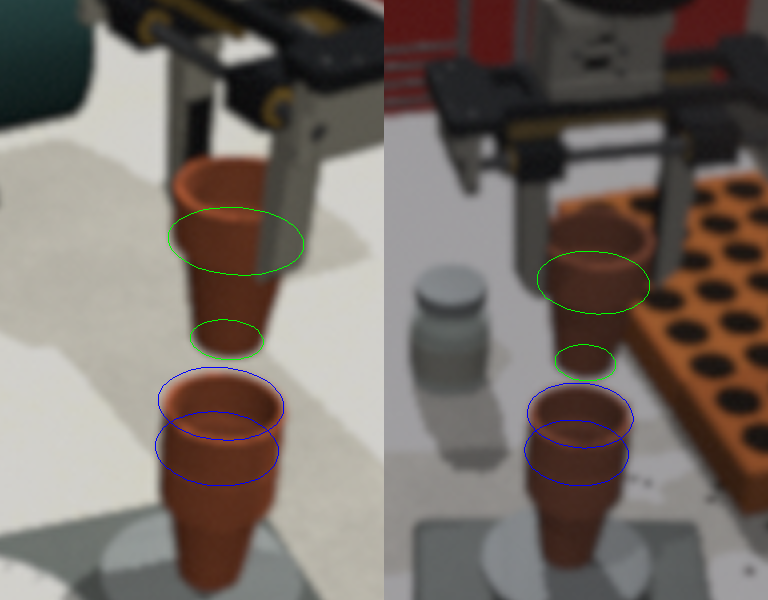

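In both views the outlines match the mid rim (scene 160–286) and the held foot, at (228,338) in scene and (585,362) in side, so they are aligned. I'll descend.

```bash
python3 -m pendant '[{"x":0,"y":0,"z":20,"ax":0,"ay":0,"az":0,"gripper":0.6},{"x":0,"y":0,"z":40,"ax":0,"ay":0,"az":0,"gripper":0.6},{"x":0,"y":0,"z":55,"ax":0,"ay":0,"az":0,"gripper":0.6},{"x":0,"y":0,"z":68,"ax":0,"ay":0,"az":0,"gripper":0.6},{"x":0,"y":0,"z":78,"ax":0,"ay":0,"az":0,"gripper":0.6},{"x":0,"y":0,"z":82,"ax":0,"ay":0,"az":0,"gripper":0.6},{"x":0,"y":0,"z":82,"ax":0,"ay":0,"az":0,"gripper":0.6}]'
python3 -m pendant '[{"x":0,"y":0,"z":4,"ax":0,"ay":0,"az":0,"gripper":0.6},{"x":0,"y":0,"z":8,"ax":0,"ay":0,"az":0,"gripper":0.6},{"x":0,"y":0,"z":8,"ax":0,"ay":0,"az":0,"gripper":0.6}]'
```

```text
clock: 9.05
tool_pos: [0.6167, -0.002, 0.221]
ee_rot: [-3.141, 0.001, -0.001]
force: [-0.3, -0.0, -0.5]
grip_width: 0.677
clock: 9.35
tool_pos: [0.6166, -0.002, 0.2126]
ee_rot: [-3.141, 0.001, -0.0]
force: [1.5, -0.2, -2.3]
grip_width: 0.677
```

```bash
python3 -m pendant '[{"x":0,"y":0,"z":3,"ax":0,"ay":0,"az":0,"gripper":0.6},{"x":0,"y":0,"z":5,"ax":0,"ay":0,"az":0,"gripper":0.6},{"x":0,"y":0,"z":5,"ax":0,"ay":0,"az":0,"gripper":0.6},{"x":0,"y":0,"z":5,"ax":0,"ay":0,"az":0,"gripper":0.6}]'
python3 - <<'E'
from h import *
st=env.state(); tp=np.array(st["tool_pos"]); print(tp,st["force"])
ims=[]
for n,c in [("scene",(320,195)),("side",(335,150))]:
    s=vision.snapshot(n); im=cv2.resize(s["color"],None,fx=4,fy=4,interpolation=cv2.INTER_CUBIC)
    ims.append(im[max(0,(c[1]-70)*4):(c[1]+70)*4,(c[0]-48)*4:(c[0]+48)*4])
cv2.imwrite("pics/o5.png",np.hstack(ims))
E
```

```text
clock: 9.75
tool_pos: [0.6167, -0.002, 0.2078]
ee_rot: [-3.141, 0.001, -0.001]
force: [0.5, -0.0, -0.5]
grip_width: 0.676
[ 0.61670406 -0.00198053  0.20775546] [ 0.49984557 -0.00605144 -0.47634958]
```

View pics/o5.png

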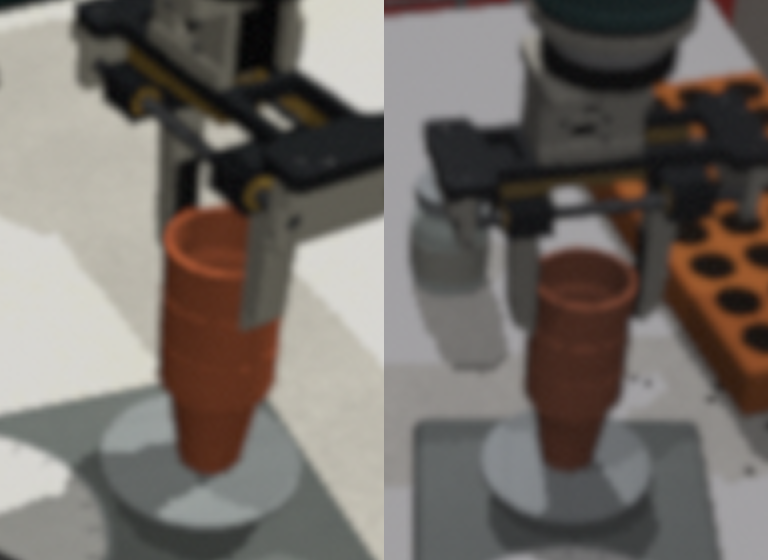

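The pot is nested: the collars are stacked at y 295/345/380 in scene with no gap. I'll lower it slightly more and release.

```bash
python3 -m pendant '[{"x":0,"y":0,"z":2,"ax":0,"ay":0,"az":0,"gripper":0.6},{"x":0,"y":0,"z":3,"ax":0,"ay":0,"az":0,"gripper":0.6},{"x":0,"y":0,"z":3,"ax":0,"ay":0,"az":0,"gripper":-1},{"x":0,"y":0,"z":3,"ax":0,"ay":0,"az":0,"gripper":-1},{"x":0,"y":0,"z":3,"ax":0,"ay":0,"az":0,"gripper":-1},{"x":0,"y":0,"z":3,"ax":0,"ay":0,"az":0,"gripper":-1},{"x":0,"y":0,"z":3,"ax":0,"ay":0,"az":0,"gripper":-1}]'
python3 -m pendant '[{"x":0,"y":0,"z":-10,"ax":0,"ay":0,"az":0,"gripper":-1},{"x":0,"y":0,"z":-30,"ax":0,"ay":0,"az":0,"gripper":-1},{"x":0,"y":0,"z":-60,"ax":0,"ay":0,"az":0,"gripper":-1},{"x":0,"y":0,"z":-90,"ax":0,"ay":0,"az":0,"gripper":-1},{"x":0,"y":20,"z":-100,"ax":0,"ay":0,"az":0,"gripper":-1},{"x":0,"y":50,"z":-100,"ax":0,"ay":0,"az":0,"gripper":-1},{"x":0,"y":70,"z":-100,"ax":0,"ay":0,"az":0,"gripper":-1},{"x":0,"y":70,"z":-100,"ax":0,"ay":0,"az":0,"gripper":-1}]'
python3 - <<'E'
from h import *
S={n:vision.snapshot(n) for n in ["wrist","scene","side"]}
for n in S:
    s=S[n];cv2.imwrite(f"pics/{n}6.png",s["color"])
    for t in ["tare","needle_tip","mark","tare_grip"]:
        d=find_in(t,s); print(n,t,[(np.round(k["bbox"]),round(k["p"],2)) for k in d][:2])
cv2.imwrite("pics/o6.png",np.hstack([S["wrist"]["color"],S["side"]["color"][80:,270:400].repeat(1,0)]) if 0 else S["wrist"]["color"])
E
```

```text
clock: 10.55
tool_pos: [0.6167, -0.002, 0.2049]
ee_rot: [-3.141, 0.001, -0.001]
force: [-0.8, -0.6, -0.2]
grip_width: 0.992
clock: 11.35
tool_pos: [0.6165, -0.0739, 0.3056]
ee_rot: [3.141, -0.005, 0.002]
force: [-0.3, 0.8, -0.1]
grip_width: 1.004
wrist tare [(array([213., 313.,  46.,  56.]), 0.95)]
wrist needle_tip [(array([246., 214.,  59.,  29.]), 0.67)]
wrist mark [(array([185., 168., 138., 126.]), 0.8), (array([210., 309.,  48.,  62.]), 0.39)]
wrist tare_grip [(array([126., 365.,  36.,  54.]), 0.73), (array([215., 307.,  43.,  64.]), 0.61)]
scene tare [(array([174., 253.,  36.,  31.]), 0.7), (array([ 77., 209.,  57.,  65.]), 0.43)]
scene needle_tip [(array([255., 256.,  30.,  17.]), 0.54)]
scene mark [(array([218., 232.,  82.,  58.]), 0.88)]
scene tare_grip [(array([173., 251.,  33.,  36.]), 0.68)]
side tare [(array([324., 270.,  34.,  36.]), 0.89), (array([292., 122.,  22.,  31.]), 0.65)]
side needle_tip [(array([328., 230.,  28.,  12.]), 0.6)]
side mark [(array([301., 216.,  67.,  57.]), 0.6)]
side tare_grip [(array([326., 273.,  28.,  33.]), 0.84), (array([299., 215.,  70.,  54.]), 0.16)]
```

View pics/o6.png

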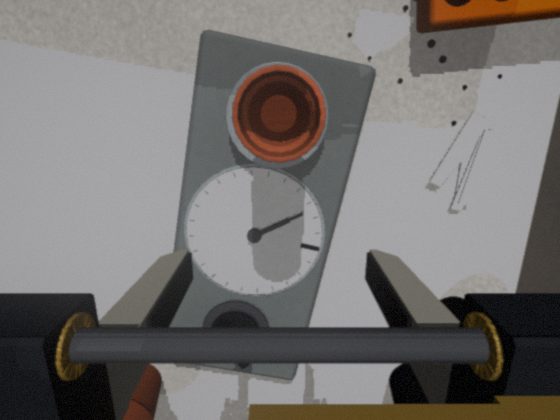

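The wrist view shows the three pots nested with concentric rims at (278,113). The needle pivot is at (254,236), its tip at (302,213) and the mark at (311,247), so the needle needs about 35° clockwise, or about 2.8 rad of knob. I'll move to get a view of the knob.

```bash
python3 -m pendant '[{"x":-15,"y":25,"z":0,"ax":0,"ay":0,"az":0,"gripper":-1},{"x":-30,"y":60,"z":0,"ax":0,"ay":0,"az":0,"gripper":-1},{"x":-45,"y":95,"z":0,"ax":0,"ay":0,"az":0,"gripper":-1},{"x":-60,"y":116,"z":0,"ax":0,"ay":0,"az":0,"gripper":-1},{"x":-60,"y":116,"z":0,"ax":0,"ay":0,"az":0,"gripper":-1},{"x":-60,"y":116,"z":0,"ax":0,"ay":0,"az":0,"gripper":-1}]'
python3 - <<'E'
from h import *
st=env.state(); print(st["tool_pos"],st["ee_rot"],st["qpos"])
s=vision.snapshot("wrist")
for t in ["mark","tare","needle_tip"]:
    d=silhouettes(t,s); print(t,[(np.round(k["bbox"]),round(k["p"],2)) for k in d][:2])
    if t=="mark" and d: 
        c=fit(ring(.085,.054),[(s,sb(d[0]))],0,[.588,-.146]); print(c)
im=s["color"]; cv2.imwrite("pics/w7.png",im)
big=cv2.resize(im[60:360,100:400],None,fx=2,fy=2,interpolation=cv2.INTER_CUBIC)
big=cv2.convertScaleAbs(big,alpha=1.8,beta=20)
cv2.imwrite("pics/o7.png",big)
E
```

```text
clock: 12.7
tool_pos: [0.5564, -0.1882, 0.3049]
ee_rot: [-3.141, 0.003, -0.001]
force: [0.8, 0.9, 0.3]
grip_width: 0.997
[ 0.5563665  -0.18819693  0.30488765] [-3.14111568e+00  3.00049069e-03 -1.28262952e-03] [-3.69967590e-01 -8.49221870e-02  1.53386699e+00  7.43311941e-04
  1.69205755e+00 -3.67966997e-01]
mark [(array([230.,  63., 148., 150.]), 0.97), (array([297., 116.,  61.,  34.]), 0.45)]
(array([ 0.58554265, -0.14687575]), array([ 0.9,  0.3, -0.9, -0.5]))
tare [(array([251., 231.,  56.,  61.]), 0.64)]
needle_tip [(array([297., 116.,  63.,  34.]), 0.64), (array([278.,   1., 117.,  59.]), 0.52)]
```

View pics/o7.png

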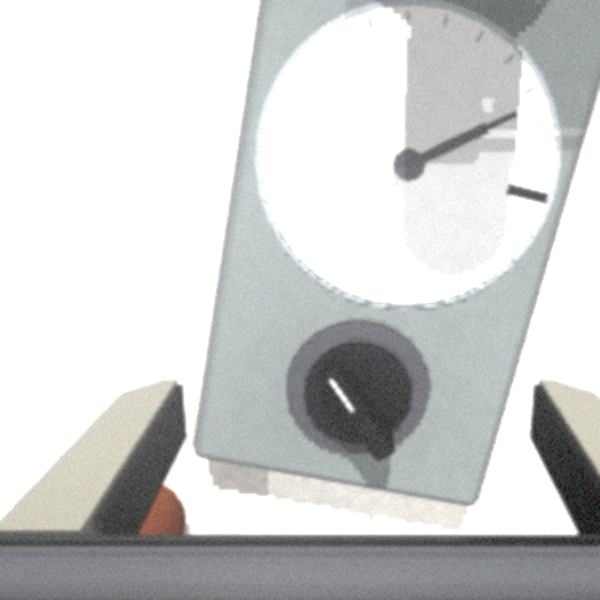

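```bash
cat > ang.py <<'E'
from h import *
import sys
s=vision.snapshot("wrist")
# args: crop scale ox oy, then pts u,v,z
def P(u,v,z): return atz([[u/2+100-.25,v/2+60-.25]],z,s)[0]
print("white",P(330,380,.094),P(352,412,.094)); print("barend",P(382,450,.094))
w=P(352,412,.094)-P(330,380,.094); print("bar yaw",np.degrees(np.arctan2(w[1],w[0])))
print("ring",P(359,390,.052),"disc",P(358,392,.064))
c=P(409,165,.060);print("pivot",c)
t=P(516,115,.059); m1=P(509,189,.056); m2=P(546,199,.056)
for n,q in [("tip",t),("m1",m1),("m2",m2)]: d=q-c; print(n,np.linalg.norm(d[:2]),np.degrees(np.arctan2(d[1],d[0])))
u=(m2-m1); print("mark dir",np.degrees(np.arctan2(u[1],u[0])))
E
python3 ang.py
```

```text
white [ 0.54084494 -0.26302206  0.094     ] [ 0.55342787 -0.28320741  0.094     ]
barend [ 0.57116887 -0.30798     0.094     ]
bar yaw -58.0618340990083
ring [ 0.5576197  -0.28820332  0.052     ] disc [ 0.55695976 -0.28415299  0.064     ]
pivot [ 0.5860491  -0.14474884  0.06      ]
tip 0.06557099793199267 24.8410873618202
m1 0.060601255282824076 -13.509041067336984
m2 0.0834037325722104 -13.860243907821738
mark dir -14.793487027331526
```

Needle at +24.8°, mark at −13.7°, so about 38.5° clockwise, or about 3.05 rad of knob. The bar yaw is −58° and the knob is at (0.557, −0.287). Pivoting from az = −0.56 leaves joint 6 enough range for one long stroke.

```bash
python3 -m pendant '[{"x":0,"y":25,"z":15,"ax":0,"ay":0,"az":-0.14,"gripper":-1},{"x":0,"y":55,"z":40,"ax":0,"ay":0,"az":-0.28,"gripper":-1},{"x":0,"y":85,"z":75,"ax":0,"ay":0,"az":-0.42,"gripper":-1},{"x":0,"y":99,"z":115,"ax":0,"ay":0,"az":-0.56,"gripper":-1},{"x":0,"y":99,"z":150,"ax":0,"ay":0,"az":-0.56,"gripper":-1},{"x":0,"y":99,"z":150,"ax":0,"ay":0,"az":-0.56,"gripper":-1},{"x":0,"y":99,"z":150,"ax":0,"ay":0,"az":-0.56,"gripper":-1}]'
python3 - <<'E'
from h import *
st=env.state(); print(st["qpos"]); tp=np.array(st["tool_pos"]); Rm=rot(st["ee_rot"]); print(Rm.T@(np.array([.5568,-.2875,.085])-tp))
s=vision.snapshot("wrist"); cv2.imwrite("pics/w8.png",s["color"])
print([np.round(d["bbox"]) for d in find_in("tare",s)][:2], proj([[.5568,-.2875,.094]],s))
E
```

```text
clock: 13.65
tool_pos: [0.5573, -0.2857, 0.1554]
ee_rot: [-3.019, -0.868, -0.0]
force: [-0.5, 0.4, 0.8]
grip_width: 0.999
[-5.14795573e-01  4.34839540e-02  1.64896256e+00  6.36139251e-04
  1.44939998e+00 -1.07511777e+00]
[-0.00138222  0.00126682  0.07043521]
[] [[277.38230732 236.27234932]]
```

View pics/w8.png

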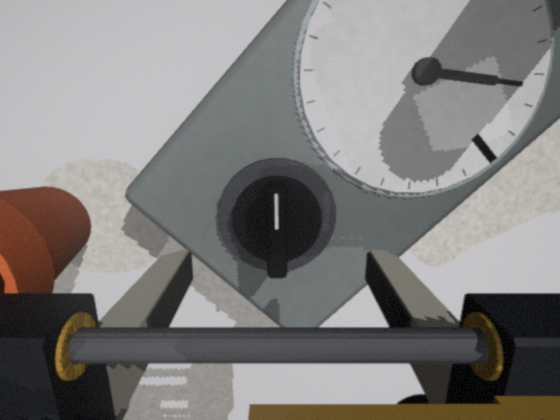

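The wrist view shows the bar vertical at x≈278, y≈180–276, matching the jaw closing axis. Before descending, a quick check of its centre along the bar.

```bash
python3 - <<'E'
from h import *
s=vision.snapshot("wrist"); y=np.radians(-58); d=np.array([np.cos(y),np.sin(y),0])*.0325; c=np.array([.5568,-.2875,.094])
print(proj([c+d,c-d],s), bb(proj(ring(.034,.064)+c*[1,1,0],s)))
g=cv2.imread("pics/w8.png",0); print(g[150:290:4,278],g[216,215:340:5])
E
```

```text
[[276.68785832 277.7977196 ]
 [276.73247335 186.69007868]] [231.6899201  175.30881595 322.00382876 261.0060042 ]
[116 114  77  72  70  61  56  36  26  20  28  64  91  91  91  93  92 109
 112 113  31  27  27  26  28  22  33  26  33  31  29  31  84 115 115] [ 88  67  70  51  31  32  31  27  22  26  24  20 158  28  25  23  31  28
  28  27  30  32  63  63  66]
```

```bash
python3 -m pendant '[{"x":-1,"y":1,"z":35,"ax":0,"ay":0,"az":0,"gripper":-1},{"x":-1,"y":1,"z":62,"ax":0,"ay":0,"az":0,"gripper":-1},{"x":-1,"y":1,"z":70,"ax":0,"ay":0,"az":0,"gripper":-1},{"x":-1,"y":1,"z":70,"ax":0,"ay":0,"az":0,"gripper":0.95},{"x":-1,"y":1,"z":70,"ax":0,"ay":0,"az":0,"gripper":0.95},{"x":-1,"y":1,"z":70,"ax":0,"ay":0,"az":0,"gripper":0.95},{"x":-1,"y":1,"z":70,"ax":0,"ay":0,"az":0,"gripper":0.95},{"x":-1,"y":1,"z":70,"ax":0,"ay":0,"az":0,"gripper":0.95},{"x":-1,"y":1,"z":70,"ax":0,"ay":0,"az":0,"gripper":0.95},{"x":-1,"y":1,"z":70,"ax":0,"ay":0,"az":0,"gripper":0.95}]' 30
python3 -m pendant '[{"x":0,"y":0,"z":0,"ax":0,"ay":0,"az":0,"gripper":0.95},{"x":0,"y":0,"z":0,"ax":0,"ay":0,"az":0,"gripper":0.95},{"x":0,"y":0,"z":0,"ax":0,"ay":0,"az":0,"gripper":0.95}]' 30
```

```text
clock: 14.8
tool_pos: [0.5578, -0.2876, 0.0874]
ee_rot: [3.017, 0.869, 0.005]
force: [-0.5, 1.1, 0.2]
grip_width: 0.443
clock: 15.1
tool_pos: [0.5578, -0.2876, 0.0874]
ee_rot: [3.017, 0.869, 0.004]
force: [-0.0, 0.8, 0.0]
grip_width: 0.192
```

```bash
python3 -m pendant '[{"x":0,"y":0,"z":0,"ax":0,"ay":0,"az":0,"gripper":0.95},{"x":0,"y":0,"z":0,"ax":0,"ay":0,"az":0,"gripper":0.95},{"x":0,"y":0,"z":0,"ax":0,"ay":0,"az":0.1,"gripper":0.95},{"x":0,"y":0,"z":0,"ax":0,"ay":0,"az":0.22,"gripper":0.95},{"x":0,"y":0,"z":0,"ax":0,"ay":0,"az":0.35,"gripper":0.95},{"x":0,"y":0,"z":0,"ax":0,"ay":0,"az":0.48,"gripper":0.95},{"x":0,"y":0,"z":0,"ax":0,"ay":0,"az":0.6,"gripper":0.95},{"x":0,"y":0,"z":0,"ax":0,"ay":0,"az":0.6,"gripper":0.95}]' 30
python3 - <<'E'
from h import *
st=env.state(); print(st["ft_torque"],st["qpos"][5])
S={n:vision.snapshot(n) for n in ["wrist","scene","side"]}
for n in S:
    cv2.imwrite(f"pics/{n}9.png",S[n]["color"]); print(n,proj([[.586,-.145,.059],[.6455,-.1173,.059],[.65,-.161,.056]],S[n]).round(1).tolist())
E
```

```text
clock: 15.9
tool_pos: [0.5563, -0.2883, 0.0874]
ee_rot: [3.139, -0.07, -0.0]
force: [-14.5, -4.7, 5.7]
grip_width: 0.149
[-0.75324299  2.68654368 -0.06935699] -0.4730997713042899
wrist [[331.6, -43.1], [473.8, -128.1], [468.3, -7.2]]
scene [[258.8, 257.1], [283.3, 270.1], [265.7, 280.2]]
side [[335.5, 240.6], [355.7, 228.8], [362.8, 242.5]]
```

```bash
python3 -m pendant '[{"x":-1,"y":0,"z":0,"ax":0,"ay":0,"az":0.1,"gripper":0.95},{"x":-1,"y":0,"z":0,"ax":0,"ay":0,"az":0.22,"gripper":0.95},{"x":-1,"y":0,"z":0,"ax":0,"ay":0,"az":0.35,"gripper":0.95},{"x":-1,"y":0,"z":0,"ax":0,"ay":0,"az":0.48,"gripper":0.95},{"x":-1,"y":0,"z":0,"ax":0,"ay":0,"az":0.61,"gripper":0.95},{"x":-1,"y":0,"z":0,"ax":0,"ay":0,"az":0.74,"gripper":0.95},{"x":-1,"y":0,"z":0,"ax":0,"ay":0,"az":0.87,"gripper":0.95},{"x":-1,"y":0,"z":0,"ax":0,"ay":0,"az":1.0,"gripper":0.95},{"x":-1,"y":0,"z":0,"ax":0,"ay":0,"az":1.0,"gripper":0.95},{"x":-1,"y":0,"z":0,"ax":0,"ay":0,"az":1.0,"gripper":0.95}]' 30
python3 - <<'E'
from h import *
st=env.state(); print(st["ft_torque"],st["qpos"][5])
for n in ["scene","side"]:
    s=vision.snapshot(n); cv2.imwrite(f"pics/{n}10.png",s["color"])
    print(n,[(np.round(k["bbox"]),round(k["p"],2)) for k in find_in("needle_tip",s)][:2])
    for a in [24.8,17.2,4.6]:
        r=np.radians(a); print(a,proj([[.586+.066*np.cos(r),-.1455+.066*np.sin(r),.059]],s).round(1))
E
```

```text
clock: 17.05
tool_pos: [0.5548, -0.2877, 0.0874]
ee_rot: [2.725, -1.561, -0.002]
force: [-7.0, 5.4, 4.5]
grip_width: 0.15
[ 1.0456333   1.2877511  -0.12737398] 0.5220532982069038
scene [(array([254., 253.,  22.,  24.]), 0.44), (array([312., 177.,  31.,  32.]), 0.29)]
24.8 [[283.2 270.3]]
17.2 [[280.5 272.7]]
4.6 [[275.1 276. ]]
side [(array([299., 239.,  70.,  31.]), 0.58)]
24.8 [[355.9 228.9]]
17.2 [[358.2 231.1]]
4.6 [[361.  235.2]]
```

```bash
python3 -m pendant '[{"x":-0.5,"y":0.5,"z":0,"ax":0,"ay":0,"az":0.12,"gripper":0.95},{"x":-0.7,"y":0.7,"z":0,"ax":0,"ay":0,"az":0.26,"gripper":0.95},{"x":-0.7,"y":0.7,"z":0,"ax":0,"ay":0,"az":0.4,"gripper":0.95},{"x":-0.7,"y":0.7,"z":0,"ax":0,"ay":0,"az":0.54,"gripper":0.95},{"x":-0.7,"y":0.7,"z":0,"ax":0,"ay":0,"az":0.68,"gripper":0.95},{"x":-0.7,"y":0.7,"z":0,"ax":0,"ay":0,"az":0.82,"gripper":0.95},{"x":-0.7,"y":0.7,"z":0,"ax":0,"ay":0,"az":0.96,"gripper":0.95},{"x":-0.7,"y":0.7,"z":0,"ax":0,"ay":0,"az":1.1,"gripper":0.95},{"x":-0.7,"y":0.7,"z":0,"ax":0,"ay":0,"az":1.2,"gripper":0.95},{"x":-0.7,"y":0.7,"z":0,"ax":0,"ay":0,"az":1.2,"gripper":0.95}]' 30
python3 -m pendant '[{"x":0,"y":0,"z":0,"ax":0,"ay":0,"az":0.12,"gripper":0.95},{"x":0,"y":0,"z":0,"ax":0,"ay":0,"az":0.22,"gripper":0.95},{"x":0,"y":0,"z":0,"ax":0,"ay":0,"az":0.22,"gripper":0.95},{"x":0,"y":0,"z":0,"ax":0,"ay":0,"az":0.22,"gripper":-1},{"x":0,"y":0,"z":0,"ax":0,"ay":0,"az":0.22,"gripper":-1},{"x":0,"y":0,"z":0,"ax":0,"ay":0,"az":0.22,"gripper":-1},{"x":0,"y":0,"z":0,"ax":0,"ay":0,"az":0.22,"gripper":-1},{"x":0,"y":0,"z":0,"ax":0,"ay":0,"az":0.22,"gripper":-1},{"x":0,"y":0,"z":0,"ax":0,"ay":0,"az":0.22,"gripper":-1},{"x":0,"y":0,"z":0,"ax":0,"ay":0,"az":0.22,"gripper":-1}]' 30
```

```text
clock: 18.25
tool_pos: [0.5547, -0.2859, 0.0874]
ee_rot: [-1.364, 2.829, 0.003]
force: [6.2, 12.9, 0.8]
grip_width: 0.147
clock: 19.25
tool_pos: [0.5546, -0.2859, 0.0874]
ee_rot: [-1.045, 2.962, 0.003]
force: [-0.3, -0.4, -0.3]
grip_width: 0.702
```

```bash
python3 -m pendant '[{"x":0,"y":0,"z":-15,"ax":0,"ay":0,"az":0,"gripper":-1},{"x":0,"y":0,"z":-50,"ax":0,"ay":0,"az":0,"gripper":-1},{"x":0,"y":0,"z":-95,"ax":0,"ay":0,"az":0,"gripper":-1},{"x":0,"y":0,"z":-140,"ax":0,"ay":0,"az":0,"gripper":-1},{"x":-20,"y":25,"z":-180,"ax":0,"ay":0,"az":0,"gripper":-1},{"x":-45,"y":55,"z":-205,"ax":0,"ay":0,"az":0,"gripper":-1},{"x":-72,"y":90,"z":-215,"ax":0,"ay":0,"az":0,"gripper":-1},{"x":-100,"y":125,"z":-215,"ax":0,"ay":0,"az":0,"gripper":-1},{"x":-113,"y":140,"z":-215,"ax":0,"ay":0,"az":0,"gripper":-1},{"x":-113,"y":140,"z":-215,"ax":0,"ay":0,"az":0,"gripper":-1}]' 30
cat > look.py <<'E'
from h import *
import sys
st=env.state(); print(st["tool_pos"],st["qpos"][5])
s=vision.snapshot("wrist"); im=s["color"]; cv2.imwrite(f"pics/{sys.argv[1]}.png",im)
c=proj([[.586,-.1455,.057]],s)[0]; print("pivot px",c)
x0=int(np.clip(c[0]-100,0,360)); y0=int(np.clip(c[1]-100,0,220)); print("crop",x0,y0)
big=cv2.resize(im[y0:y0+200,x0:x0+200],None,fx=3,fy=3,interpolation=cv2.INTER_CUBIC)
cv2.imwrite(f"pics/{sys.argv[1]}c.png",cv2.convertScaleAbs(big,alpha=1.3,beta=10))
E
python3 look.py a1
```

```text
clock: 20.25
tool_pos: [0.5547, -0.1042, 0.3045]
ee_rot: [-1.049, 2.959, 0.002]
force: [-0.6, -1.1, -0.3]
grip_width: 1.0
[ 0.55469518 -0.10416947  0.30448429] 2.228478512515461
pivot px [280.12360783 134.64312572]
crop 180 34
```

View pics/a1c.png

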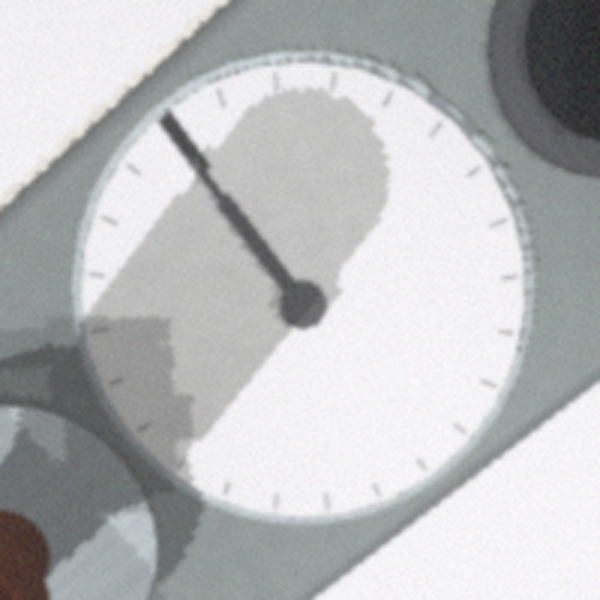

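The crop shows the needle running straight from the hub (302,303) up to the mark (165,118), nearly collinear. That was my last viewable picture, so I'll measure the residual from polar profiles.

```bash
cat > prof.py <<'E'
from h import *
st=env.state(); ss=[vision.snapshot("wrist") for _ in range(4)]
s=ss[0]; g=np.mean([cv2.cvtColor(k["color"],cv2.COLOR_BGR2GRAY).astype(np.float32) for k in ss],0)
def samp(P): q=proj(P,s).astype(np.float32); return cv2.remap(g,q[:,0].reshape(-1,1),q[:,1].reshape(-1,1),cv2.INTER_LINEAR).ravel()
# hub: darkest-disc centre at z=.060
best=min(((samp(np.vstack([ring(r,.060)+[x,y,0] for r in (.001,.003,.005)])).mean()-samp(ring(.0095,.060)+[x,y,0]).mean(),x,y)
  for x in np.arange(.578,.594,.0004) for y in np.arange(-.153,-.138,.0004)))
c=np.array(best[1:]); print("hub",best)
print("dial edge centre check", [ (np.round(fit(ring(.085,.054),[(k,sb(d)) for d in silhouettes("mark",k)[:1]],0,[.586,-.1455])[0],4)) for k in ss[-1:]])
def prof(c,z,rs,a0,w=12):
    out=[]
    for r in rs:
        A=np.radians(np.arange(a0-w,a0+w,.1)); v=samp(np.c_[c[0]+r*np.cos(A),c[1]+r*np.sin(A),0*A+z])
        bg=np.percentile(v,60); wt=np.clip((bg-v)-0.4*(bg-v.min()),0,None); out.append((round(r*1e3),round(float(np.degrees((A*wt).sum()/wt.sum())),2),int(v.min()),int(bg)))
    return out
import sys
a0=float(sys.argv[1])
print("needle",prof(c,.059,np.arange(.02,.066,.005),a0))
for z in (.053,.056,.059): print("mark z",z,prof(c,z,np.arange(.062,.086,.004),a0))
E
python3 prof.py -14
```

```text
hub (np.float32(-55.64833), np.float64(0.5843999999999993), np.float64(-0.14419999999999975))
dial edge centre check [array([ 0.5852, -0.1444])]
needle [(20, -12.38, 61, 85), (25, -12.48, 60, 98), (30, -12.45, 60, 109), (35, -12.61, 62, 124), (40, -12.6, 62, 129), (45, -12.66, 61, 137), (50, -12.66, 74, 139), (55, -12.64, 78, 140), (60, -12.63, 74, 142), (65, -14.19, 62, 154)]
mark z 0.053 [(62, -13.35, 68, 143), (66, -13.91, 63, 158), (70, -13.58, 56, 177), (74, -13.55, 54, 177), (78, -13.58, 56, 177), (82, -13.58, 56, 177)]
mark z 0.056 [(62, -13.64, 67, 143), (66, -14.02, 63, 162), (70, -13.69, 56, 177), (74, -13.66, 55, 177), (78, -13.68, 56, 177), (82, -13.68, 56, 177)]
mark z 0.059 [(62, -13.92, 66, 143), (66, -14.14, 63, 166), (70, -13.8, 55, 177), (74, -13.78, 56, 177), (78, -13.79, 56, 177), (82, -13.78, 54, 177)]
```

The needle is 1.0° short of the mark, so I'll regrasp and turn about 0.09 rad more clockwise.

```bash
python3 -m pendant '[{"x":25,"y":-30,"z":0,"ax":0,"ay":0,"az":0,"gripper":-1},{"x":52,"y":-65,"z":0,"ax":0,"ay":0,"az":0,"gripper":-1},{"x":80,"y":-100,"z":20,"ax":0,"ay":0,"az":0,"gripper":-1},{"x":105,"y":-130,"z":45,"ax":0,"ay":0,"az":0,"gripper":-1},{"x":115,"y":-142,"z":80,"ax":0,"ay":0,"az":0,"gripper":-1},{"x":115,"y":-142,"z":120,"ax":0,"ay":0,"az":0,"gripper":-1},{"x":115,"y":-142,"z":150,"ax":0,"ay":0,"az":0,"gripper":-1},{"x":115,"y":-142,"z":150,"ax":0,"ay":0,"az":0,"gripper":-1}]'
python3 - <<'E'
from h import *
st=env.state(); tp=np.array(st["tool_pos"]); Rm=rot(st["ee_rot"]); print(Rm.T@(np.array([.5547,-.2862,.0874])-tp)*1e3, st["ee_rot"])
E
```

```text
clock: 21.35
tool_pos: [0.5521, -0.29, 0.1478]
ee_rot: [1.04, -2.96, -0.012]
force: [-0.4, 0.9, 0.2]
grip_width: 1.002
[-4.45036239  0.81939582 60.38572109] [ 1.04009417 -2.95977641 -0.01155142]
```

```bash
python3 -m pendant '[{"x":-4,"y":1,"z":30,"ax":0,"ay":0,"az":0,"gripper":-1},{"x":-4,"y":1,"z":45,"ax":0,"ay":0,"az":0,"gripper":-1},{"x":-4,"y":1,"z":45,"ax":0,"ay":0,"az":0,"gripper":-1}]'
python3 - <<'E'
from h import *
st=env.state(); tp=np.array(st["tool_pos"]); Rm=rot(st["ee_rot"]); r=R.from_rotvec(st["ee_rot"]); print(Rm.T@(np.array([.5547,-.2862,.0874])-tp)*1e3,(r.inv()*R.from_rotvec([-1.045,2.962,.003])).as_rotvec())
E
```

```text
clock: 21.65
tool_pos: [0.5538, -0.2864, 0.1018]
ee_rot: [1.039, -2.958, -0.014]
force: [0.2, 1.1, -0.2]
grip_width: 1.002
[-0.88043712 -0.59054414 14.40852124] [ 0.00893996 -0.0038223  -0.00259515]
```

```bash
python3 -m pendant '[{"x":-0.5,"y":-0.5,"z":14,"ax":0.009,"ay":-0.004,"az":0,"gripper":-1},{"x":-0.5,"y":-0.5,"z":14,"ax":0.009,"ay":-0.004,"az":0,"gripper":0.95},{"x":-0.5,"y":-0.5,"z":14,"ax":0.009,"ay":-0.004,"az":0,"gripper":0.95},{"x":-0.5,"y":-0.5,"z":14,"ax":0.009,"ay":-0.004,"az":0,"gripper":0.95},{"x":-0.5,"y":-0.5,"z":14,"ax":0.009,"ay":-0.004,"az":0,"gripper":0.95},{"x":-0.5,"y":-0.5,"z":14,"ax":0.009,"ay":-0.004,"az":0,"gripper":0.95},{"x":-0.5,"y":-0.5,"z":14,"ax":0.009,"ay":-0.004,"az":0,"gripper":0.95},{"x":-0.5,"y":-0.5,"z":14,"ax":0.009,"ay":-0.004,"az":0,"gripper":0.95},{"x":-0.5,"y":-0.5,"z":14,"ax":0.009,"ay":-0.004,"az":0,"gripper":0.95},{"x":-0.5,"y":-0.5,"z":14,"ax":0.009,"ay":-0.004,"az":0,"gripper":0.95}]' 30
python3 -m pendant '[{"x":0,"y":0,"z":0,"ax":0,"ay":0,"az":0,"gripper":0.95},{"x":0,"y":0,"z":0,"ax":0,"ay":0,"az":0,"gripper":0.95},{"x":0,"y":0,"z":0,"ax":0,"ay":0,"az":0,"gripper":0.95},{"x":0,"y":0,"z":0,"ax":0,"ay":0,"az":0,"gripper":0.95}]' 30
python3 -m pendant '[{"x":0,"y":0,"z":0,"ax":0,"ay":0,"az":0.05,"gripper":0.95},{"x":0,"y":0,"z":0,"ax":0,"ay":0,"az":0.09,"gripper":0.95},{"x":0,"y":0,"z":0,"ax":0,"ay":0,"az":0.09,"gripper":0.95},{"x":0,"y":0,"z":0,"ax":0,"ay":0,"az":0.09,"gripper":0.95}]' 30
python3 -c "
from h import *
st=env.state(); print(st['ee_rot'],st['ft_torque'])"
```

```text
clock: 22.65
tool_pos: [0.5544, -0.2864, 0.0878]
ee_rot: [-1.041, 2.963, 0.003]
force: [-0.6, -0.8, -0.6]
grip_width: 0.278
clock: 23.05
tool_pos: [0.555, -0.2858, 0.0878]
ee_rot: [-1.041, 2.961, 0.004]
force: [7.1, 4.0, -1.0]
grip_width: 0.149
clock: 23.45
tool_pos: [0.5552, -0.2857, 0.0878]
ee_rot: [-0.909, 3.005, 0.004]
force: [3.6, 2.2, -0.1]
grip_width: 0.148
[-0.90855055  3.00456806  0.00391733] [ 0.3640238  -0.23949939 -0.07959287]
```

```bash
python3 -m pendant '[{"x":0,"y":0,"z":0,"ax":0,"ay":0,"az":0,"gripper":-1},{"x":0,"y":0,"z":0,"ax":0,"ay":0,"az":0,"gripper":-1},{"x":0,"y":0,"z":0,"ax":0,"ay":0,"az":0,"gripper":-1},{"x":0,"y":0,"z":0,"ax":0,"ay":0,"az":0,"gripper":-1},{"x":0,"y":0,"z":0,"ax":0,"ay":0,"az":0,"gripper":-1}]'
python3 -m pendant '[{"x":0,"y":0,"z":-15,"ax":0,"ay":0,"az":0,"gripper":-1},{"x":0,"y":0,"z":-50,"ax":0,"ay":0,"az":0,"gripper":-1},{"x":0,"y":0,"z":-95,"ax":0,"ay":0,"az":0,"gripper":-1},{"x":0,"y":0,"z":-140,"ax":0,"ay":0,"az":0,"gripper":-1},{"x":-20,"y":25,"z":-180,"ax":0,"ay":0,"az":0,"gripper":-1},{"x":-45,"y":55,"z":-205,"ax":0,"ay":0,"az":0,"gripper":-1},{"x":-72,"y":90,"z":-215,"ax":0,"ay":0,"az":0,"gripper":-1},{"x":-100,"y":125,"z":-215,"ax":0,"ay":0,"az":0,"gripper":-1},{"x":-113,"y":140,"z":-215,"ax":0,"ay":0,"az":0,"gripper":-1},{"x":-113,"y":140,"z":-215,"ax":0,"ay":0,"az":0,"gripper":-1}]'
python3 prof.py -14; python3 look.py a2
```

```text
clock: 23.95
tool_pos: [0.5551, -0.2857, 0.0879]
ee_rot: [-0.909, 3.005, 0.004]
force: [0.1, -0.3, 0.3]
grip_width: 0.532
clock: 24.95
tool_pos: [0.5713, -0.1049, 0.3051]
ee_rot: [-0.913, 3.002, 0.003]
force: [-0.1, -1.1, 0.2]
grip_width: 0.998
hub (np.float32(-53.34507), np.float64(0.5839999999999993), np.float64(-0.14339999999999972))
dial edge centre check [array([ 0.5845, -0.1443])]
needle [(20, -13.34, 62, 84), (25, -13.42, 63, 98), (30, -13.48, 61, 104), (35, -13.45, 59, 115), (40, -13.6, 60, 122), (45, -13.51, 61, 129), (50, -13.67, 74, 134), (55, -13.59, 81, 136), (60, -13.6, 84, 138), (65, -14.09, 70, 143)]
mark z 0.053 [(62, -13.47, 74, 139), (66, -13.82, 71, 148), (70, -13.5, 60, 172), (74, -13.51, 58, 173), (78, -13.51, 60, 173), (82, -13.48, 63, 173)]
mark z 0.056 [(62, -13.65, 72, 139), (66, -13.95, 70, 150), (70, -13.62, 60, 172), (74, -13.63, 57, 173), (78, -13.62, 59, 173), (82, -13.6, 62, 173)]
mark z 0.059 [(62, -13.84, 70, 139), (66, -14.08, 70, 153), (70, -13.75, 60, 172), (74, -13.75, 58, 173), (78, -13.73, 59, 173), (82, -13.73, 61, 173)]
[ 0.57107048 -0.10822726  0.30364677] 2.3229818897430867
pivot px [285.94418125 145.67763498]
crop 185 45
```

The needle (−13.6°) now agrees with the mark (−13.6°) to within about 0.1°. Before handing in, a last check of the stack and bystanders.

```bash
python3 - <<'E'
from h import *
st=env.state(); print(st["clock"],st["force"])
for n in ["scene","side"]:
    s=vision.snapshot(n)
    for t in ["pot_new","jar","big_pot"]:
        print(n,t,[(np.round(k["bbox"]),round(k["p"],2)) for k in find_in(t,s)][:3])
    c=np.array([.616,0,0]); print(bb(proj(np.vstack([ring(.032,.218)+c,ring(.032,.131)+c]),s)).round())
    m=((cv2.cvtColor(s["color"],cv2.COLOR_BGR2HSV)[...,1]>110)&(s["color"][...,2]>45)).astype(np.uint8)
    for b in cv2.connectedComponentsWithStats(m)[2][1:]:
        if b[4]>300: print("  red blob",b)
print(workorder.finish_job())
E
```

```text
25.25 [-1.58946251  0.21178085 -0.87688004]
scene pot_new [(array([311., 178.,  32.,  30.]), 0.77)]
scene jar [(array([409., 187.,  26.,  38.]), 0.84)]
scene big_pot [(array([ 78., 210.,  56.,  64.]), 0.66)]
[309. 176. 343. 228.]
  red blob [  0   0  24  15 312]
  red blob [ 33   0 115  11 801]
  red blob [ 344    0  216   97 9806]
  red blob [ 376   24   48   89 2784]
  red blob [ 410   36   93  110 6108]
  red blob [ 479   59   63   93 2916]
  red blob [ 515   70   45   95 2626]
  red blob [  69   80  103   60 2788]
  red blob [ 313  178   31   66 1555]
  red blob [  76  208   57   66 2339]
  red blob [  402   216   158   149 10483]
side pot_new [(array([324., 142.,  26.,  27.]), 0.72)]
side jar [(array([292., 136.,  17.,  18.]), 0.54)]
side big_pot [(array([242., 318.,  61.,  76.]), 0.92)]
[321. 142. 350. 186.]
  red blob [362  34  19  50 420]
  red blob [   0   47   43  103 2848]
  red blob [ 13  47  39  72 692]
  red blob [  80   48   98   37 2819]
  red blob [ 182   50  124   26 2044]
  red blob [ 353  100   84   83 3509]
  red blob [324 144  25  53 993]
  red blob [ 243  319   61   70 2242]
the job is handed in; nothing more can be done
None
```

I nested the small pot upright into the stack on the pan and released it. I then turned the tare knob clockwise by about 3 rad in one long stroke. A second grasp added about 0.09 rad, because the first stroke had left the needle 1.0° short. The job was handed in at about 25 s of the 72 s allowed.

**Needle:** after the final release, the wrist camera put the needle at about −13.6° and the mark at −13.5° to −13.75°, depending on the height assumed for the mark. They agree to about 0.1–0.2°.

**Stack:** the last camera check put the top pot within about 2 px of where a nested, upright pot should be in both views. The wrist view taken after release showed the three rims concentric.

**Jar and large pot:** their positions are unchanged in the scene view. In the side view the large pot matches, but the jar's box was smaller (17 × 18 px against 21 × 34 px), with low confidence. The gripper probably hid part of it; I did not check that with another picture.

**Forces:** the highest tool force reported at the end of a move was about 16 N, while turning the knob. At hand-in, the robot was clear above the dial.

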